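Find and shim the rocking corner of a carousel base

ROBOT

A 6-joint arm with a two-finger parallel gripper is mounted at the origin on the work surface. World frame = base frame: x ahead of the robot, y to its left, z up, the work surface at z = 0. Lengths are in m, angles in degrees, forces in N, time in s.
With the tool pointing down it reaches from about 0.4 to 0.825 m from the base axis. Payload 7 kg.
Tool frame: the origin (TCP) lies between the finger pads; the fingertips stand 17 mm ahead of it and the grasp point (between the pads) lies 2 mm behind it; z points along the fingers, y is the line along which they close (so a half turn about z gives the same grasp; the last joint's range is limited). The gripper opens to 88 mm and grips with 3 to 60 N. Pads are 19 mm wide; open, the fingers measure 130 mm over their backs; the gripper's body (78 mm by 193 mm) begins 47 mm behind the grasp point.
Start: joints at [87.84, 20.546, 0.682, 0, -70.136, -16.507], TCP at [0.216, 0.639, 0.244] pointing down, gripper open.
Joint ranges: [-176.03, 176.03], [-82.01, 121.73], [-58.28, 71.71], [-173.87, 95.51], [-174.79, -0.11], [-173.66, 173.66]. Speed limits (degrees/s): [136.94, 136.94, 172.46, 180, 180, 180].

INTERFACE

Orientations are given as a 3x3 rotation matrix whose columns are the frame's x, y, z axes.
In Python, from station import sensors, vision, r gives the robot as it stands.
- The arm moves only by the tool arm_command, never from a script. Its argument "increments" is text: rows parted by semicolons, each of 7 numbers parted by spaces: the shift along the tool's x, y, z in mm, then the turn, a rotation vector about the tool's x, y, z in degrees, then the finger opening in mm, from 0 to 87.6. In form: dx dy dz rx ry rz claw; .... A call has exactly 5 rows; each row shifts and turns the commanded pose from where the row before left it, along the tool's axes as they then stand; what a row does not reach is not made up. A row lasts 1/10 s, in which the tool goes at most 50 mm and 8.59 degrees, less where a joint would pass 70% of its speed; a pose out of reach is approached as far as the arm can. A call is refused whole if a number of a shift passes 50 or a number of a turn 8.59, either way. A call with a gripper value outside its range is refused whole. The fingers move at their own pace and stop on an object; the grip force is fixed at half the most. Time passes only in rows, so rows that do not move let the fingers close, or fill a call up. It gives the time, the measured TCP pose, the force, the opening and the grip force at its end, in the units of the state.
- sensors.read_state(): the state, without advancing time (a new reading comes with each control period).
- vision.capture(name): name is "side" or "top"; returns the picture (480x640x3 uint8, blue, green, red); there is no depth.
- vision.camera_params(name): a dict with "fx", "fy", "cx", "cy" (pixels), "distortion" ([k1, k2, p1, p2, k3] as OpenCV has them; the pictures are not rectified), "xyz" and "rotation" of the camera in the world. Camera axes: x right, y down, z forward; pixel columns grow to the right and rows downward; lengths in m; the calibration is good to about 2 mm. A picture is of the moment at which its call begins. camera_params takes no time and is no camera call.
- r.sign_off(): hands the job in; it is judged then, once.
The state is a dict: "time": time; "q": joint angles; "joint_vel": joint speeds; "joint_torque": joint torques, N m; "position": TCP position; "orientation": TCP orientation; "ft_force": force on the tool from outside, world axes, zero at the start; "ft_torque": the same for the moment, N m; "opening": finger opening in m; "grasp_force": force on a finger pad.
Only numpy, scipy, OpenCV 4.12 (cv2) and the standard library are available. Lean on these libraries where they do the work, as an engineer would, in place of code of your own. Each camera call takes 0.05 s, during which the arm holds its last target. There are 200 camera calls.

TASK

The H-shaped base plate of the sample carousel rocks on its feet. Press down on its corners one after another until you find the one that sinks, then press down the raised steel shim tab just to the left of that corner until it lies fully flat. Leave the other three shim tabs up, do not lift the plate or push it out of place, and leave everything else on the bench where it stands.

Things in the scene. Friction and masses are not known exactly. Their poses are not given: they have to be found in the camera images.
- base_plate: loose H-shaped aluminium base plate, 2 kg, level on four steel posts 24 mm high, 16 mm across. Two rails 200 (its x) x 40 x 12 mm at its y +-95 mm, joined by a 76 mm cross bar with a round carousel (80 mm across, top 62 mm above the bench). Origin: centre of underside; x away from the robot, y left, yaw within 0.25 rad. Three corners are firm; one sinks 5 mm, to a stop, under about 5 N, and springs back
- corner_far_left (a point): the place to press on the far left corner: on the plate's upper face, 36 mm above the bench, right above the post (plate frame x +75, y +95 mm). It moves with the plate
- corner_far_right (a point): the place to press on the far right corner: on the plate's upper face, 36 mm above the bench, right above the post (plate frame x +75, y -95 mm). It moves with the plate
- corner_near_left (a point): the place to press on the near left corner: on the plate's upper face, 36 mm above the bench, right above the post (plate frame x -75, y +95 mm). It moves with the plate
- corner_near_right (a point): the place to press on the near right corner: on the plate's upper face, 36 mm above the bench, right above the post (plate frame x -75, y -95 mm). It moves with the plate
- tab_a (a point): point to press on shim tab a: on its upper face, 42 mm out from its pivot, 33 mm above the bench when raised, 23.5 when flat. The tab is a steel strip 34 mm wide, 60 long from the pivot, sloping up to the plate's left (+y). The four swap corners from run to run: a tab serves the corner whose point lies 72 mm to the right of this point (along the plate's -y)
- shim_a (a joint): angle of shim tab a, rad: 0 fully raised, 0.253 flat at its stop; starts between 0 and 0.03. Friction holds it where it is left; about 5 N on its tab point presses it down. When flat it packs the gap under the rocking corner; at a firm corner there is no gap and the tab would stop half-way, at 0.12
- tab_b (a point): point to press on shim tab b: on its upper face, 42 mm out from its pivot, 33 mm above the bench when raised, 23.5 when flat. The tab is a steel strip 34 mm wide, 60 long from the pivot, sloping up to the plate's left (+y). The four swap corners from run to run: a tab serves the corner whose point lies 72 mm to the right of this point (along the plate's -y)
- shim_b (a joint): angle of shim tab b, rad: 0 fully raised, 0.253 flat at its stop; starts between 0 and 0.03. Friction holds it where it is left; about 5 N on its tab point presses it down. When flat it packs the gap under the rocking corner; at a firm corner there is no gap and the tab would stop half-way, at 0.12
- tab_c (a point): point to press on shim tab c: on its upper face, 42 mm out from its pivot, 33 mm above the bench when raised, 23.5 when flat. The tab is a steel strip 34 mm wide, 60 long from the pivot, sloping up to the plate's left (+y). The four swap corners from run to run: a tab serves the corner whose point lies 72 mm to the right of this point (along the plate's -y)
- shim_c (a joint): angle of shim tab c, rad: 0 fully raised, 0.253 flat at its stop; starts between 0 and 0.03. Friction holds it where it is left; about 5 N on its tab point presses it down. When flat it packs the gap under the rocking corner; at a firm corner there is no gap and the tab would stop half-way, at 0.12
- tab_d (a point): point to press on shim tab d: on its upper face, 42 mm out from its pivot, 33 mm above the bench when raised, 23.5 when flat. The tab is a steel strip 34 mm wide, 60 long from the pivot, sloping up to the plate's left (+y). The four swap corners from run to run: a tab serves the corner whose point lies 72 mm to the right of this point (along the plate's -y)
- shim_d (a joint): angle of shim tab d, rad: 0 fully raised, 0.253 flat at its stop; starts between 0 and 0.03. Friction holds it where it is left; about 5 N on its tab point presses it down. When flat it packs the gap under the rocking corner; at a firm corner there is no gap and the tab would stop half-way, at 0.12
- vial_far: small amber glass vial with white cap, 22 mm across, 36 mm tall, standing in the opening of the H between its two far arms; not part of the job. Origin: centre of its underside
- vial_near: the same kind of vial, between the two near arms of the H; not part of the job. Origin: centre of its underside
- reagent_bottle: amber bottle, 68 mm across, 125 mm tall, at the left; not part of the job. Origin: centre of its underside
- screwdriver: screwdriver lying at the right; not part of the job. Origin: centre of its underside, lying along its x
- wrench: steel wrench lying at the right; not part of the job. Origin: centre of its underside, lying along its x
- beaker: small glass beaker, 60 mm across, 60 mm tall, at the right; not part of the job. Origin: centre of its underside
- mouse: computer mouse, 100 x 58 x 28 mm, at the left; not part of the job. Origin: centre of its underside
There are look-alikes about, which are no part of the job. What is shaped like the part that bears tab_c but blue or purple is not meant.

How it is judged (in metres and radians):
On the way, in this order (a step that is already met when the one before it is completed fails the run):
1. the rocking corner has been pressed down with the robot's fingers on the plate (contact force between the fingers and base_plate above 1 N and height (world z) of any of corner_far_left, corner_far_right, corner_near_left, corner_near_right below 0.0335 m), for 0.1 s.
2. the shim of that corner lies flat (value of joint any of shim_a, shim_b, shim_c, shim_d above 0.215 rad), for 0.2 s.
At the end, for the whole second after the job is handed in: the shim tab of the rocking corner is flat (within 0.038 rad of its stop), the other three are still up (below 0.08 rad), the plate rests level within 15 mm of where it was, and no bystander has moved by more than 20 mm (value of joint any of shim_a, shim_b, shim_c, shim_d above 0.215 rad and not ((value of joint shim_a above 0.08 rad and value of joint any of shim_b, shim_c, shim_d above 0.08 rad) or (value of joint shim_b above 0.08 rad and value of joint any of shim_c, shim_d above 0.08 rad) or (value of joint shim_c above 0.08 rad and value of joint shim_d above 0.08 rad)) and distance of base_plate from where it was at the start of the episode below 0.015 m and angle between base_plate's own z axis and vertical below 0.02 rad and linear speed of base_plate below 0.02 m/s and not (distance of any of vial_far, vial_near, reagent_bottle, screwdriver, wrench, beaker, mouse from where it was at the start of the episode above 0.02 m)); the robot touches nothing.
It fails at once if more than one shim tab was pressed down (beyond 0.08 rad) ((value of joint shim_a above 0.08 rad and value of joint any of shim_b, shim_c, shim_d above 0.08 rad) or (value of joint shim_b above 0.08 rad and value of joint any of shim_c, shim_d above 0.08 rad) or (value of joint shim_c above 0.08 rad and value of joint shim_d above 0.08 rad)).
It fails at once if the base plate was lifted or pushed out of place (15 mm) (distance of base_plate from where it was at the start of the episode above 0.015 m).
It fails at once if a bystander was moved by more than 20 mm, or lifted (distance of any of vial_far, vial_near, reagent_bottle, screwdriver, wrench, beaker, mouse from where it was at the start of the episode above 0.02 m).
It also fails if it takes over 58 s, if anything falls off the work surface, if the arm or the gripper's body presses on something with over 40 N, if the wrist force passes 120 N, or if a joint passes its speed limit or range.

## Working session

There is one attempt and no reset: what is moved stays moved. The work goes in short steps, Python scripts to look and compute and a tool call to move; the robot and the scene stay as the last step left them, time stands still between calls to the robot, and variables do not carry over. Pictures are saved under pics/ and viewed, at most 10 in all, crops included, and the job is handed in when it is done.

Besides the shell and the picture viewer there is one more tool, called after "Emit:" as name(argument=value, ...) on one line, values as JSON. arm_command: Moves the arm, as the interface text tells. Its arguments: {"type":"object","properties":{"increments":{"type":"string"}},"required":["increments"]}

```bash
mkdir -p pics; python3 - <<'E'
from station import sensors, vision, r
import cv2
for n in("top","side"):
    cv2.imwrite(f"pics/{n}0.png",vision.capture(n)); print(vision.camera_params(n))
s=sensors.read_state(); print(s)
E
```

```text
{'fx': 518.8417277168952, 'fy': 518.8417277168952, 'cx': 318.8147302267949, 'cy': 237.9626751081844, 'distortion': array([0.03478375, 0.        , 0.        , 0.        , 0.        ]), 'xyz': array([3.66738650e-01, 2.39322384e-04, 1.12168933e+00]), 'rotation': array([[ 0.00645636, -0.98396791,  0.17822872],
       [-0.99989828, -0.00861925, -0.01136382],
       [ 0.01271783, -0.17813722, -0.98392347]])}
{'fx': 491.66631065345354, 'fy': 491.66631065345354, 'cx': 314.1931932331579, 'cy': 236.98012913759197, 'distortion': array([-0.13205415,  0.        ,  0.        ,  0.        ,  0.        ]), 'xyz': array([ 0.49036543, -0.79636397,  0.73753815]), 'rotation': array([[ 0.99590771, -0.06518715,  0.06259768],
       [-0.08974679, -0.63174111,  0.76996668],
       [-0.0106464 , -0.77243369, -0.63500618]])}
{'time': 0.1, 'q': array([ 8.78405321e+01,  2.05875476e+01,  6.38859821e-01, -1.68229031e-02,
       -7.01365474e+01, -1.65059004e+01]), 'joint_vel': array([-0.05150955, -0.07120617,  0.15054417,  0.08690078, -0.02992048,
       -0.00027807]), 'joint_torque': array([-4.62521766e-04, -5.84159768e+01,  2.93751061e+01,  7.01533824e+00,
        1.01758653e-02, -5.24193570e-05]), 'position': array([0.21593512, 0.6390898 , 0.24271556]), 'orientation': array([[ 9.47371922e-01, -3.20134864e-01, -3.32005143e-04],
       [-3.20134997e-01, -9.47370785e-01, -1.47615697e-03],
       [ 1.58037337e-04,  1.50475613e-03, -9.99998855e-01]]), 'ft_force': array([ 0.14521148, -0.11282284,  0.04738985]), 'ft_torque': array([ 0.03675058,  0.01796586, -0.00612853]), 'grasp_force': 0.0, 'opening': 0.08744083575934238}
```

View pics/top0.png

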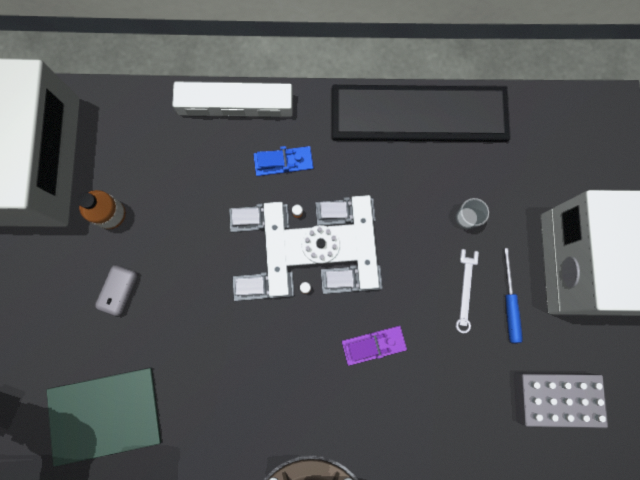

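View pics/side0.png

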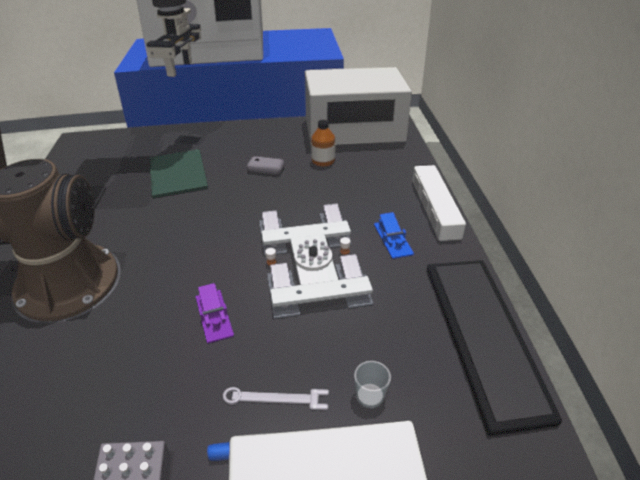

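Both views show the H-plate (top view: rails at columns 276 and 366, carousel at (321,244)). There are four grey tabs at top (246,217), (250,287), (333,211) and (341,279). The blue (283,160) and purple (374,346) units are look-alikes, so I rule them out. I'll check this in one close crop.

```bash
python3 - <<'E'
import cv2
im=cv2.imread("pics/top0.png")[185:305,225:385]
cv2.imwrite("pics/crop0.png",cv2.resize(im,None,fx=5,fy=5,interpolation=cv2.INTER_CUBIC))
E
```

```text
(no output)
```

View pics/crop0.png

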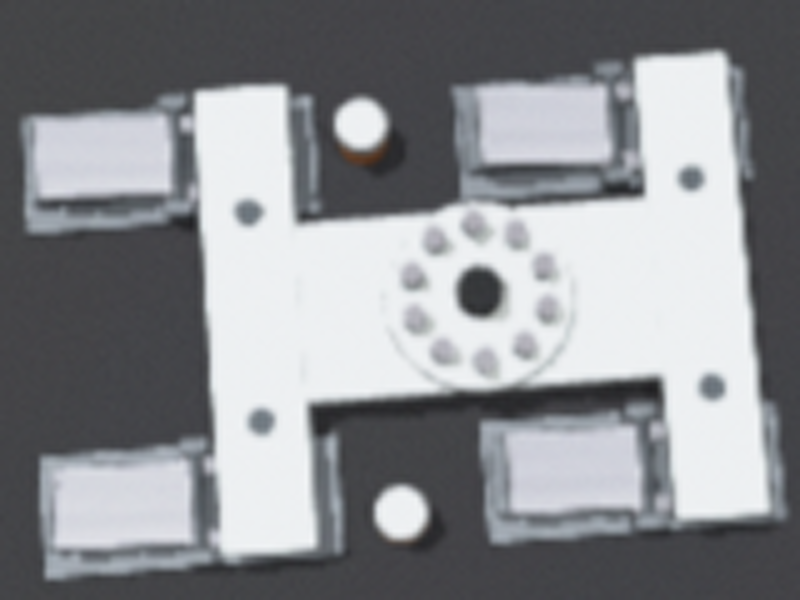

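```bash
cat > h.py <<'E'
import cv2,numpy as np
from station import sensors,vision,r
def ray(n,px,z):
    p=vision.camera_params(n);K=np.array([[p['fx'],0,p['cx']],[0,p['fy'],p['cy']],[0,0,1]])
    u=cv2.undistortPoints(np.array(px,float).reshape(-1,1,2),K,p['distortion'])[:,0]
    d=np.c_[u,np.ones(len(u))]@p['rotation'].T
    return p['xyz']+d*((z-p['xyz'][2])/d[:,2])[:,None]
def delta(t,yaw=None):   # world target of TCP -> tool-axis mm
    s=sensors.read_state();R=s['orientation'];print('t',s['time'],'pos',s['position'].round(4),'yaw',np.degrees(np.arctan2(R[1,0],R[0,0])).round(2),'F',s['ft_force'].round(2))
    return (R.T@(np.array(t)-s['position'])*1e3).round(1)
E
python3 - <<'E'
from h import *
px=np.array([(195,90),(287,85),(318,550),(222,557),(637,57),(727,50),(770,515),(678,522)])/5+[225,185]-.4
w=ray("top",px,.036)[:,:2]
m=np.array([(.1,.115),(.1,.075),(-.1,.075),(-.1,.115),(.1,-.075),(.1,-.115),(-.1,-.115),(-.1,-.075)])
A,B=m-m.mean(0),w-w.mean(0);H=A.T@B;a=np.arctan2(H[0,1]-H[1,0],H[0,0]+H[1,1])
R=np.array([[np.cos(a),-np.sin(a)],[np.sin(a),np.cos(a)]]);o=w.mean(0)
print("origin",o.round(4),"yaw",np.degrees(a).round(2),"resid mm",((m@R.T+o-w)*1e3).round(1).tolist())
for n,p in dict(FL=(.075,.095),FR=(.075,-.095),NL=(-.075,.095),NR=(-.075,-.095)).items():
    print(n,(R@p+o).round(4),"tab",(R@(np.array(p)+[0,.072])+o).round(4))
tp=np.array([(103,152),(540,122),(122,502),(572,468)])/5+[225,185]-.4
print("tab centres seen",ray("top",tp,.031)[:,:2].round(4).tolist())
# side cross-check: carousel rim top hub ~(313,251)
print("carousel top/side",ray("top",[(321,243)],.062).round(3),ray("side",[(313,249)],.062).round(3))
print("bottle",ray("top",[(97,203)],.125).round(3),"vials",ray("top",[(297,210),(305,287)],.036).round(3).tolist())
print(delta([o[0],o[1],.2]))
E
```

```text
origin [ 0.5494 -0.016 ] yaw 4.79 resid mm [[-0.2, 0.1], [0.6, -0.3], [0.5, -0.3], [0.3, -0.3], [-0.8, 1.0], [-1.0, 0.1], [0.3, -0.9], [0.2, 0.5]]
FL [0.6162 0.085 ] tab [0.6102 0.1567]
FR [ 0.632  -0.1044] tab [ 0.626  -0.0326]
NL [0.4667 0.0724] tab [0.4607 0.1442]
NR [ 0.4826 -0.1169] tab [ 0.4766 -0.0451]
tab centres seen [[0.613, 0.1461], [0.6281, -0.0417], [0.4628, 0.1334], [0.4785, -0.0555]]
carousel top/side [[ 0.548 -0.017  0.062]] [[ 0.551 -0.017  0.062]]
bottle [[0.613 0.422 0.125]] vials [[0.624, 0.035, 0.036], [0.459, 0.016, 0.036]]
t 0.1 pos [0.2159 0.6391 0.2427] yaw -18.67 F [ 0.15 -0.11  0.05]
[525.6 513.8  43.6]
```

Emit:
arm_command(increments="32 35 0 0 0 0 0; 32 35 0 0 0 0 0; 32 35 0 0 0 0 0; 32 35 0 0 0 0 0; 32 35 0 0 0 0 0")

```text
time: 0.6
position: [0.3119, 0.4204, 0.2433]
orientation: [[0.947, -0.32, -0.0], [-0.32, -0.947, -0.0], [-0.0, 0.0, -1.0]]
ft_force: [0.6, 0.4, 0.4]
opening: 0.0534
grasp_force: 0.0
```

Emit:
arm_command(increments="32 35 0 0 0 0 0; 32 35 0 0 0 0 0; 32 35 0 0 0 0 0; 32 35 0 0 0 0 0; 32 35 0 0 0 0 0")

```text
time: 1.1
position: [0.4073, 0.2035, 0.2436]
orientation: [[0.948, -0.32, 0.0], [-0.32, -0.948, 0.0], [0.0, -0.0, -1.0]]
ft_force: [2.1, -0.2, 1.0]
opening: 0.0133
grasp_force: 0.0
```

Emit:
arm_command(increments="0 0 0 0 0 -7.83 0; 0 0 0 0 0 -7.83 0; 0 0 0 0 0 -7.83 0; 0 0 0 0 0 0 0; 0 0 0 0 0 0 0")

```text
time: 1.6
position: [0.4071, 0.2054, 0.2434]
orientation: [[0.997, 0.08, -0.0], [0.08, -0.997, -0.0], [-0.0, 0.0, -1.0]]
ft_force: [0.2, 0.3, -0.6]
opening: 0.0005
grasp_force: 0.0
```

```bash
python3 -c "
from h import *
print(delta([.4667,.0724,.07]),sensors.read_state()['opening'])"
```

```text
t 1.6 pos [0.4071 0.2054 0.2434] yaw 4.59 F [ 0.22  0.33 -0.6 ]
[ 48.9 137.3 173.4] 0.0005210500547315055
```

Emit:
arm_command(increments="16 46 0 0 0 0 0; 16 46 0 0 0 0 0; 17 45 0 0 0 0 0; 0 0 45 0 0 0 0; 0 0 45 0 0 0 0")

```text
time: 2.1
position: [0.4687, 0.072, 0.1534]
orientation: [[0.997, 0.077, 0.003], [0.077, -0.997, 0.002], [0.003, -0.002, -1.0]]
ft_force: [0.9, 0.3, -0.7]
opening: 0.0002
grasp_force: 0.0
```

Emit:
arm_command(increments="0 0 45 0 0 0 0; 0 0 36 0 0 0 0; 0 0 8 0 0 0 0; 0 0 6 0 0 0 0; 0 0 0 0 0 0 0")

```text
time: 2.6
position: [0.4682, 0.0736, 0.0592]
orientation: [[0.996, 0.084, 0.001], [0.084, -0.996, 0.0], [0.001, -0.0, -1.0]]
ft_force: [-0.3, -0.3, 0.7]
opening: 0.0005
grasp_force: 0.0
```

```bash
python3 -c "
from h import *
print(delta([.4667,.0724,.053]))"
```

```text
t 2.6 pos [0.4682 0.0736 0.0592] yaw 4.8 F [-0.25 -0.29  0.7 ]
[-1.6  1.   6.2]
```

Now I'll press slowly, 6 mm to reach contact and 3 mm beyond.

Emit:
arm_command(increments="0 0 3 0 0 0 0; 0 0 2 0 0 0 0; 0 0 1 0 0 0 0; 0 0 1 0 0 0 0; 0 0 0 0 0 0 0")

```text
time: 3.1
position: [0.4681, 0.0734, 0.0532]
orientation: [[0.996, 0.085, 0.002], [0.085, -0.996, 0.001], [0.002, -0.0, -1.0]]
ft_force: [-6.1, 0.3, 17.2]
opening: 0.0004
grasp_force: 8.2
```

Emit:
arm_command(increments="0 0 1 0 0 0 0; 0 0 1 0 0 0 0; 0 0 0.5 0 0 0 0; 0 0 0 0 0 0 0; 0 0 0 0 0 0 0")

```text
time: 3.6
position: [0.4681, 0.0734, 0.0529]
orientation: [[0.996, 0.086, 0.002], [0.086, -0.996, 0.001], [0.002, -0.0, -1.0]]
ft_force: [-16.2, 0.6, 48.0]
opening: 0.0006
grasp_force: 24.0
```

NL is firm: 48 N with the tip still at 35.9 mm. Next is FL, 150 mm along tool x.

Emit:
arm_command(increments="0 0 -15 0 0 0 0; 49 0 0 0 0 0 0; 50 0 0 0 0 0 0; 50 0 0 0 0 0 0; 0 0 0 0 0 0 0")

```text
time: 4.1
position: [0.6219, 0.0863, 0.0639]
orientation: [[0.996, 0.084, 0.003], [0.084, -0.996, 0.0], [0.003, 0.0, -1.0]]
ft_force: [-1.4, -0.6, -0.1]
opening: 0.0004
grasp_force: 0.0
```

```bash
python3 -c "
from h import *
print(delta([.6162,.085,.053]))"
```

```text
t 4.1 pos [0.6219 0.0863 0.0639] yaw 4.81 F [-1.35 -0.55 -0.07]
[-5.9  0.8 10.9]
```

Emit:
arm_command(increments="-3 0 4 0 0 0 0; 0 0 4 0 0 0 0; 0 0 2 0 0 0 0; 0 0 1 0 0 0 0; 0 0 0 0 0 0 0")

```text
time: 4.6
position: [0.6125, 0.0854, 0.0535]
orientation: [[0.996, 0.085, 0.0], [0.085, -0.996, 0.0], [0.0, -0.0, -1.0]]
ft_force: [0.7, 0.8, 0.7]
opening: 0.0007
grasp_force: 0.0
```

Emit:
arm_command(increments="0 0 1 0 0 0 0; 0 0 1 0 0 0 0; 0 0 0 0 0 0 0; 0 0 0 0 0 0 0; 0 0 0 0 0 0 0")

```text
time: 5.1
position: [0.6129, 0.0855, 0.0532]
orientation: [[0.996, 0.085, 0.001], [0.085, -0.996, 0.0], [0.001, -0.0, -1.0]]
ft_force: [-7.5, -0.1, 16.8]
opening: 0.0006
grasp_force: 8.2
```

FL is firm too (17 N at 36 mm). Going over to FR, above the vial.

Emit:
arm_command(increments="0 0 -49 0 0 0 0; 1 47 0 0 0 0 0; 1 48 0 0 0 0 0; 1 48 0 0 0 0 0; 0 47 0 0 0 0 0")

```text
time: 5.6
position: [0.6322, -0.1052, 0.1006]
orientation: [[0.996, 0.085, 0.001], [0.085, -0.996, 0.0], [0.001, 0.0, -1.0]]
ft_force: [1.8, 0.5, 0.1]
opening: 0.0008
grasp_force: 0.0
```

Emit:
arm_command(increments="0 0 15 0 0 0 0; 0 0 15 0 0 0 0; 0 0 8 0 0 0 0; 0 0 0 0 0 0 0; 0 0 0 0 0 0 0")

```text
time: 6.1
position: [0.6323, -0.1033, 0.0625]
orientation: [[0.996, 0.085, 0.0], [0.085, -0.996, -0.0], [0.0, 0.0, -1.0]]
ft_force: [-0.2, 0.4, 0.3]
opening: 0.0008
grasp_force: 0.0
```

```bash
python3 -c "
from h import *
print(delta([.632,-.1044,.053]))"
```

```text
t 6.1 pos [ 0.6323 -0.1033  0.0625] yaw 4.87 F [-0.15  0.37  0.25]
[-0.4  1.   9.5]
```

Emit:
arm_command(increments="0 0 4 0 0 0 0; 0 0 4 0 0 0 0; 0 0 1 0 0 0 0; 0 0 1 0 0 0 0; 0 0 0 0 0 0 0")

```text
time: 6.6
position: [0.6321, -0.1035, 0.0523]
orientation: [[0.996, 0.084, 0.0], [0.084, -0.996, 0.0], [0.0, -0.0, -1.0]]
ft_force: [-1.0, 2.0, 3.7]
opening: 0.0006
grasp_force: 1.5
```

Emit:
arm_command(increments="0 0 1 0 0 0 0; 0 0 1 0 0 0 0; 0 0 0 0 0 0 0; 0 0 0 0 0 0 0; 0 0 0 0 0 0 0")

```text
time: 7.1
position: [0.6323, -0.1037, 0.0503]
orientation: [[0.996, 0.084, 0.001], [0.084, -0.996, 0.0], [0.001, 0.0, -1.0]]
ft_force: [-1.3, 2.4, 3.7]
opening: 0.0005
grasp_force: 2.3
```

FR sinks (3.7 N at 50.3 mm and still going). I'll continue to its stop and hold.

Emit:
arm_command(increments="0 0 1 0 0 0 0; 0 0 1 0 0 0 0; 0 0 1 0 0 0 0; 0 0 0 0 0 0 0; 0 0 0 0 0 0 0")

```text
time: 7.6
position: [0.6325, -0.1038, 0.0485]
orientation: [[0.996, 0.085, 0.001], [0.085, -0.996, -0.0], [0.001, 0.0, -1.0]]
ft_force: [-3.3, 3.8, 13.5]
opening: 0.0003
grasp_force: 6.7
```

Emit:
arm_command(increments="0 0 0 0 0 0 0; 0 0 0 0 0 0 0; 0 0 -20 0 0 0 0; 0 0 -25 0 0 0 0; 0 0 0 0 0 0 0")

```text
time: 8.1
position: [0.6337, -0.1041, 0.095]
orientation: [[0.996, 0.084, 0.004], [0.084, -0.996, -0.0], [0.004, 0.001, -1.0]]
ft_force: [0.7, -0.3, 0.1]
opening: 0.0004
grasp_force: 0.0
```

```bash
python3 -c "
from h import *
print(delta([.626,-.0326,.065]))
im=vision.capture('top')[185:305,225:385]
a=cv2.imread('pics/top0.png')[185:305,225:385]
print(cv2.phaseCorrelate(a[80:,:60].astype(np.float32)[...,0],im[80:,:60].astype(np.float32)[...,0]))
"
```

```text
t 8.1 pos [ 0.6337 -0.1041  0.095 ] yaw 4.85 F [ 0.67 -0.34  0.08]
[ -1.8 -71.9  29.9]
((8.110999544052692, 18.659356702131145), -0.049385627706845604)
```

FR is the rocking corner (stop at 31.5 mm, 13.5 N). Its tab is at (0.626, -0.033).

Emit:
arm_command(increments="-1 -37 0 0 0 0 0; -1 -36 0 0 0 0 0; 0 0 20 0 0 0 0; 0 0 10 0 0 0 0; 0 0 0 0 0 0 0")

```text
time: 8.65
position: [0.622, -0.0317, 0.0594]
orientation: [[0.996, 0.084, -0.005], [0.084, -0.996, -0.001], [-0.005, 0.001, -1.0]]
ft_force: [-0.0, 0.7, 0.1]
opening: 0.0003
grasp_force: 0.0
```

Emit:
arm_command(increments="0 0 5 0 0 0 0; 0 0 5 0 0 0 0; 0 0 3 0 0 0 0; 0 0 3 0 0 0 0; 0 0 0 0 0 0 0")

```text
time: 9.15
position: [0.6242, -0.0312, 0.0461]
orientation: [[0.996, 0.084, 0.001], [0.084, -0.996, 0.0], [0.001, -0.0, -1.0]]
ft_force: [-0.8, 0.4, 0.4]
opening: 0.0002
grasp_force: 0.3
```

Emit:
arm_command(increments="0 0 2 0 0 0 0; 0 0 2 0 0 0 0; 0 0 2 0 0 0 0; 0 0 0 0 0 0 0; 0 0 0 0 0 0 0")

```text
time: 9.65
position: [0.6242, -0.0309, 0.0406]
orientation: [[0.996, 0.084, 0.001], [0.084, -0.996, 0.0], [0.001, -0.0, -1.0]]
ft_force: [-1.2, 2.5, 8.1]
opening: 0.0003
grasp_force: 3.7
```

Emit:
arm_command(increments="0 0 1 0 0 0 0; 0 0 1 0 0 0 0; 0 0 0 0 0 0 0; 0 0 0 0 0 0 0; 0 0 0 0 0 0 0")

```text
time: 10.15
position: [0.6243, -0.0309, 0.0402]
orientation: [[0.996, 0.085, 0.002], [0.085, -0.996, 0.0], [0.002, 0.0, -1.0]]
ft_force: [-6.4, 4.8, 20.5]
opening: 0.0009
grasp_force: 10.3
```

Emit:
arm_command(increments="0 0 0 0 0 0 0; 0 0 -20 0 0 0 0; 0 0 -45 0 0 0 0; 0 0 -50 0 0 0 0; 0 0 -50 0 0 0 0")

```text
time: 10.65
position: [0.6229, -0.0316, 0.2039]
orientation: [[0.996, 0.084, -0.002], [0.084, -0.996, -0.001], [-0.002, 0.0, -1.0]]
ft_force: [1.6, 0.4, -0.9]
opening: 0.0002
grasp_force: 0.0
```

Emit:
arm_command(increments="0 -50 0 0 0 0 0; 0 -50 0 0 0 0 0; 0 -50 0 0 0 0 0; 0 -50 0 0 0 0 0; 0 -50 0 0 0 0 0")

```text
time: 11.15
position: [0.602, 0.2193, 0.2025]
orientation: [[0.996, 0.084, -0.001], [0.084, -0.996, -0.001], [-0.001, 0.001, -1.0]]
ft_force: [1.8, -0.0, 0.2]
opening: 0.0002
grasp_force: 0.0
```

Emit:
arm_command(increments="-20 -40 0 0 0 0 0; -20 -40 0 0 0 0 0; -20 -40 0 0 0 0 0; 0 0 0 0 0 0 0; 0 0 0 0 0 0 0")

```text
time: 11.65
position: [0.532, 0.333, 0.2023]
orientation: [[0.996, 0.086, -0.001], [0.086, -0.996, -0.001], [-0.001, 0.001, -1.0]]
ft_force: [-0.1, -0.3, -0.1]
opening: 0.0004
grasp_force: 0.0
```

```bash
python3 - <<'E'
from h import *
a,b=vision.capture('top'),vision.capture('side')
f=lambda im,s:cv2.resize(im,s,interpolation=cv2.INTER_CUBIC)
cv2.imwrite('pics/end.png',np.vstack([f(a[185:305,225:385],(400,300)),f(b[195:315,250:410],(400,300))]))
o=cv2.imread('pics/top0.png');d=cv2.absdiff(a,o).max(2)[60:440,80:600]>60
print(d.sum(),np.argwhere(d).min(0) if d.any() else'',np.argwhere(d).max(0) if d.any() else'')
print(delta([.5,0,.2]))
E
```

```text
1326 [130   0] [331 255]
t 11.75 pos [0.533  0.3317 0.2026] yaw 4.81 F [-0.09  0.04 -0.24]
[-60.7 327.8   2.9]
```

View pics/end.png

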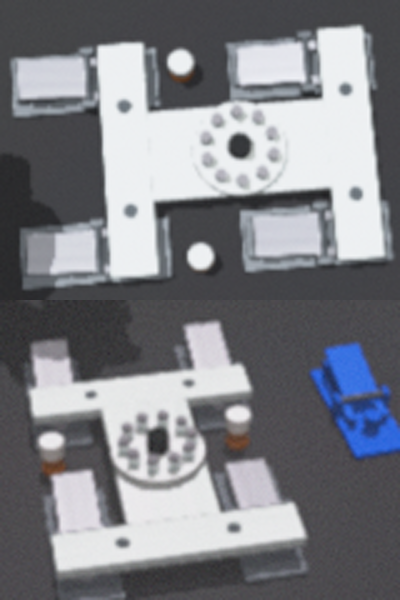

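The end picture shows the plate and vials where they were. The far-right tab (upper right in the top half, about (270,68)) lies flat, and the other three are still up. The press also stopped at 20.5 N with the tip at 23.2 mm, which is the flat height. I'm handing it in.

```bash
python3 -c "
from station import r
print(r.sign_off())"
```

```text
the job is handed in; nothing more can be done
None
```

The far-right corner was the one that sank (to its stop at about 31.5 mm); I pressed its shim tab flat, left the other three up with the plate and vials unmoved in the last picture, and handed the job in at about 12 s without the near-right corner needing a press; no verdict came back.

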